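# Clamp a block with the ratchet lever

### The job

Set the aluminium block down on the blue clamp's bed between the brass pad and the dark floating jaw, and let go. Then swing the red-handled ratchet lever to and fro until all play is taken up and the lever first turns heavy, and go on to the third heavy click of the wheel (a fourth is still all right, never more: it must not be overtightened). Finally swing the lever back to the rest end of its stroke and leave it there; leave the oil bottle, brass bushing and screwdriver alone.

Things in the scene. Friction and masses are not known exactly. Their poses are not given: they have to be found in the camera images.
- clamp: Fixed blue ratchet clamp; place and yaw vary. Origin on the bench under the wheel's upright axis; y runs along the bed (110 mm wide, top at z 20 mm, y -80 to 290). Along +y: driven steel jaw, brass pad, gap, dark floating jaw (50 mm wide, top at z 58), housing (y 226 to 286, top z 60). A pawl post 64 mm high stands at x 68 to 98, y -15 to 15.
- seat (a point): Point on the bed top midway in the open gap, where the middle of the block's underside belongs (clamp frame x 0, y 145, z 20 mm); axes as the clamp's. At the start the gap from brass pad to floating jaw is 54 mm along y, so the 40 mm block has 7 mm on each side. Nothing stands beside the block in x.
- block: Loose aluminium block, 50 mm (its x) by 40 mm (its y) by 40 mm high, 0.2 to 0.33 kg, brass-rimmed bore in the top. Origin at the centre of its underside. Starts flat on the bench on the robot's right. Its 40 mm go between the jaws, its x along the clamp's x (either way round), so hold it across its 50 mm while setting it down.
- nose: Brass pad on a 4.8 N/mm spring before the driven jaw, 46 mm wide, 8 mm thick, z 22 to 54 mm. Its frame is the clamp's at the start and then moves with the pad along the clamp's +y; the front face is at y +118 mm in it. Clamped right it presses the block with 35 to 120 N.
- floating_jaw (a point): Middle of the gripping face of the dark floating jaw, 40 mm above the bench (clamp frame x 0, y 172 mm at the start). It slides along the clamp's +y when the block pushes it (6 N), until it meets a stop hidden in the housing. How far it backs away differs each time (4 to 22 mm) and cannot be seen or measured beforehand: feel it at the lever.
- wheel (a joint): Turn of the grey 24-tooth ratchet wheel (108 mm across) in rad, 0 at the start, clockwise from above positive. One click is 0.262 rad and drives the jaw 5.2 mm. A pawl holds each finished click, so at rest it reads a whole number of clicks; an unfinished click falls back when the lever is eased. It cannot be turned back.
- lever (a joint): Lever angle in rad about the wheel's axis, clockwise from above positive; at 0 it points along the clamp's -y. Swinging to + drives the wheel, to +0.75 (handle on the clamp's -x side, nearer the robot). Swinging to - ratchets back freely, to the rest end at -0.75 (clamp's +x side). Up to one click is lost at the start of a stroke. It stays where it is left.
- handle (a point): Middle of the lever's upright red handle, 130 mm from the wheel's axis, 110 mm above the bench: round, 20 mm thick, from z 78 to 140 mm, on a flat bar (top z 78). Straddle or hold it from above and follow the arc. Push needed: up to 4 N while there is play; then each click adds about 4 N; clamped right, the last click takes 8 to 15 N. Back swing 2 N.
- oil_can: Loose white oil bottle with blue cap, 52 mm across, 130 mm high, origin at the centre of its underside; bystander beyond the clamp.
- bushing: Loose brass bushing (ring), 40 mm across, 35 mm high, origin at the centre of its underside; bystander past the housing end of the clamp.
- screwdriver: Loose screwdriver, 170 mm long, lying on the bench beyond the block; bystander.
Things that resemble listed ones, but are neither listed nor needed, are in the scene too. There is more than one size of the block; the one meant has the size given above.

How it is judged:
By the outcome, as a careful person would: the job done as asked, in the order asked, and still so for the second after the job is handed in, with the robot touching nothing.
It also fails if it takes over 72 s, if anything falls off the work surface, if the arm or the gripper's body presses on something with over 40 N, if the wrist force passes 120 N, or if a joint passes its speed limit or range.

### The arm

A 6-joint arm with a two-finger parallel gripper is mounted at the origin on the work surface. World frame = base frame: x ahead of the robot, y to its left, z up, the work surface at z = 0. Lengths are in m, angles in rad, forces in N, time in s.
With the tool pointing down it reaches from about 0.3 to 0.875 m from the base axis. Payload 4.2 kg.
Tool frame: the origin (TCP) lies midway between the tips of the shut fingers; the grasp point (between the pads) lies arm.tcp_to_grasp behind it (arm.tcp_to_grasp is the distance from the TCP to the grasp point, in m); z points along the fingers, y is the line along which they close (so a half turn about z gives the same grasp; the last joint's range is limited). The gripper opens to 85 mm and grips with 20 to 120 N. Pads are 22 mm wide; open, the fingers measure 114 mm over their backs; the gripper's body (76 mm by 85 mm) begins 54 mm behind the grasp point. The pads swing forward as they close: fully open they stand 13 mm farther back than shut.
Start: joints at [1.28, 0.32, 1.565, -0, 1.257, -0.02], TCP at [0.154, 0.554, 0.231] pointing down, gripper open.
Joint ranges: [-3.11, 3.11], [-0.84, 2.01], [0.21, 2.61], [-1.34, 4.49], [0.05, 2.63], [-2.56, 2.56]. Speed limits (rad/s): [2.57, 2.57, 3.14, 3.14, 3.14, 3.14].

### API

Orientations are given as a unit quaternion [w, x, y, z].
In Python, from cell import arm gives the robot as it stands.
- The arm moves only by the shell command python3 -m handwheel 'ROWS' [FORCE]. ROWS is JSON, a list of rows, each an object with "dr": the turn, a rotation vector about the tool's x, y, z in degrees, a list of three; "linear": the shift along the tool's x, y, z in mm, a list of three; "hand": the opening, from 0 (shut) to 1 (fully open). A call has 1 to 12 rows; each row shifts and turns the commanded pose from where the row before left it, along the tool's axes as they then stand; what a row does not reach is not made up. A row lasts 1/12 s, in which the tool goes at most 41.7 mm and 7.16 degrees, less where a joint would pass 70% of its speed; a pose out of reach is approached as far as the arm can. A call is refused whole if a number of a shift passes 41.7 or a number of a turn 7.16, either way. A call with a gripper value outside its range is refused whole. The fingers move at their own pace and stop on an object; FORCE is the grip in N (left out, the last holds). Time passes only in rows, so rows that do not move let the fingers close. It gives the time, the measured TCP pose, the force, the opening and the grip force at its end, in the units of the state.
- arm.state(): the state, without advancing time (a new reading comes with each control period).
- arm.read_camera(name): name is "scene" or "top" or "wrist"; returns the picture (384x512x3 uint8, blue, green, red); there is no depth.
- arm.camera_info(name): a dict with "camera_matrix" (3x3 intrinsics, pixels), "dist" ([k1, k2, p1, p2, k3] as OpenCV has them; the pictures are not rectified), "world_from_camera" (4x4, takes a point from camera to world coordinates). Camera axes: x right, y down, z forward; pixel columns grow to the right and rows downward; lengths in m; the calibration is good to about 2 mm. A picture is of the moment at which its call begins: read the wrist's pose just before it. camera_info takes no time and is no camera call; for the wrist camera it gives the pose at the moment of the call.
- arm.job_done(): hands the job in; it is judged then, once.
The state is a dict: "time": time; "joints": joint angles; "qd": joint speeds; "tau": joint torques, N m; "eef_pos": TCP position; "tcp_rot": TCP orientation; "wrist_force": force on the tool from outside, world axes, zero at the start; "wrist_torque": the same for the moment, N m; "grip_width": finger opening in m; "grip_force": force on a finger pad.
Only numpy, scipy, OpenCV 4.12 (cv2) and the standard library are available. Lean on these libraries where they do the work, as an engineer would, in place of code of your own. Each camera call takes 0.05 s, during which the arm holds its last target. There are 200 camera calls.

## Working session

There is one attempt and no reset: what is moved stays moved. The work goes in short steps, Python scripts to look and compute and a shell command to move; the robot and the scene stay as the last step left them, time stands still between calls to the robot, and variables do not carry over. Pictures are saved under pics/ and viewed, at most 10 in all, crops included, and the job is handed in when it is done.

```bash
ls; mkdir -p pics; python3 - <<'E'
from cell import arm
import cv2,numpy as np
np.set_printoptions(precision=4,suppress=True)
print(arm.state(),arm.tcp_to_grasp)
for n in("scene","top"):
    cv2.imwrite(f"pics/{n}0.png",arm.read_camera(n)); i=arm.camera_info(n); print(n,i)
E
```

```text
pics
{'time': 0.0, 'joints': array([ 1.28  ,  0.3203,  1.5657,  0.    ,  1.2574, -0.02  ]), 'qd': array([-0.0004, -0.0004,  0.0005, -0.0002, -0.0006, -0.0001]), 'tau': array([  0.001 , -41.5531, -23.4162,   0.0001,   0.0083,  -0.    ]), 'eef_pos': array([0.1537, 0.5536, 0.2305]), 'tcp_rot': array([-0.0002,  0.135 ,  0.9908, -0.0009]), 'wrist_force': array([ 0.0054,  1.0542, -0.1338]), 'wrist_torque': array([-0.0012,  0.0134,  0.0286]), 'grip_force': 0.0, 'grip_width': 0.08539005046040511} 0.0187
scene {'camera_matrix': array([[357.8274,   0.    , 253.6559],
       [  0.    , 357.8274, 192.4816],
       [  0.    ,   0.    ,   1.    ]]), 'dist': array([-0.0168,  0.    ,  0.    ,  0.    ,  0.    ]), 'world_from_camera': array([[ 0.1681,  0.848 , -0.5026,  1.0703],
       [ 0.9858, -0.1471,  0.0816, -0.0907],
       [-0.0047, -0.5092, -0.8606,  0.9082],
       [ 0.    ,  0.    ,  0.    ,  1.    ]])}
top {'camera_matrix': array([[436.5509,   0.    , 253.5188],
       [  0.    , 436.5509, 189.7964],
       [  0.    ,   0.    ,   1.    ]]), 'dist': array([-0.1045,  0.    ,  0.    ,  0.    ,  0.    ]), 'world_from_camera': array([[-0.0087, -0.9931,  0.1169,  0.404 ],
       [-0.9998,  0.0108,  0.0181, -0.0397],
       [-0.0192, -0.1168, -0.993 ,  1.5814],
       [ 0.    ,  0.    ,  0.    ,  1.    ]])}
```

View pics/scene0.png

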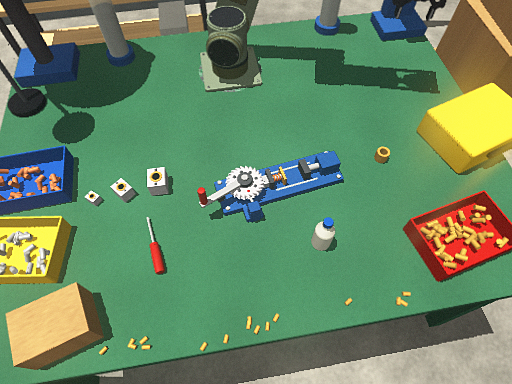

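View pics/top0.png

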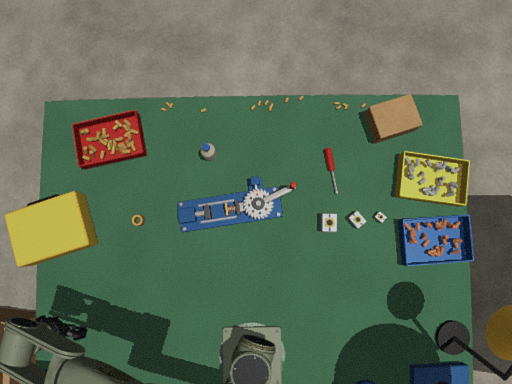

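The scene view has the wheel at (245,182), the handle at (203,196) and three blocks at (157,180), (122,188) and (92,197). The top view has the wheel at (258,203), the handle at (293,185), the gap near (210–230,208) and the blocks at (330,222), (357,219) and (380,216). Next I'll enlarge the relevant parts.

```bash
cat > h.py <<'E'
from cell import arm
import cv2,numpy as np
from scipy.spatial.transform import Rotation as R
np.set_printoptions(precision=4,suppress=True)
def ray(info,uv):
    K,d,T=[np.array(info[k]) for k in("camera_matrix","dist","world_from_camera")]
    p=cv2.undistortPoints(np.float64(uv).reshape(-1,1,2),K,d).reshape(-1,2)
    return T[:3,3],np.c_[p,np.ones(len(p))]@T[:3,:3].T
def onz(info,uv,z):
    o,r=ray(info,uv); return o+r*((z-o[2])/r[:,2:])
def tri(i1,a,i2,b):
    o1,r1=ray(i1,a);o2,r2=ray(i2,b);A=np.c_[r1[0],-r2[0]]
    s=np.linalg.lstsq(A,o2-o1,rcond=None)[0];p,q=o1+s[0]*r1[0],o2+s[1]*r2[0]
    return (p+q)/2,np.linalg.norm(p-q)
def tool():
    s=arm.state();q=s["tcp_rot"];return s["eef_pos"],R.from_quat([*q[1:],q[0]])
E
python3 - <<'E'
from h import *
a=cv2.imread("pics/top0.png");b=cv2.imread("pics/scene0.png")
A=cv2.resize(a[170:240,170:395],None,fx=3.5,fy=3.5,interpolation=cv2.INTER_CUBIC)
B=cv2.resize(b[140:225,75:350],(787,243),interpolation=cv2.INTER_CUBIC)
o=np.zeros((A.shape[0]+B.shape[0],790,3),np.uint8);o[:A.shape[0],:A.shape[1]]=A;o[A.shape[0]:,:787]=B
cv2.imwrite("pics/crop0.png",o)
it,isc=arm.camera_info("top"),arm.camera_info("scene")
def blobs(im,m,box):
    x0,y0,x1,y1=box;k=np.zeros_like(m);k[y0:y1,x0:x1]=m[y0:y1,x0:x1]
    return [(c,cv2.contourArea(c)) for c in cv2.findContours(k,0,1)[0] if cv2.contourArea(c)>4]
for n,im,i,box in(("top",a,it,(310,200,395,240)),("scene",b,isc,(75,160,172,210))):
    h=cv2.cvtColor(im,cv2.COLOR_BGR2HSV)
    m=((h[...,1]<60)&(h[...,2]>130)).astype(np.uint8)*255
    for c,A in blobs(im,m,box):
        r=cv2.minAreaRect(c);print(n,"white",r,A,onz(i,[r[0]],.04))
        bx=onz(i,cv2.boxPoints(r),.04)[:,:2];print(np.linalg.norm(np.diff(bx,axis=0),axis=1),np.degrees(np.arctan2(*(np.diff(bx,axis=0)[:,::-1].T))))
for n,im,i,box in(("top",a,it,(170,170,310,240)),("scene",b,isc,(180,140,350,225))):
    h=cv2.cvtColor(im,cv2.COLOR_BGR2HSV)
    for nm,m,z in(("red",((h[...,0]<8)|(h[...,0]>172))&(h[...,1]>150)&(h[...,2]>80),.14),("blue",(h[...,0]>100)&(h[...,0]<125)&(h[...,1]>120),.02),("wheel",(h[...,1]<50)&(h[...,2]>110),.06)):
        for c,A in blobs(im,m.astype(np.uint8)*255,box):
            if A>15: r=cv2.minAreaRect(c);print(n,nm,r,A,onz(i,[r[0]],z)[0])
E
```

```text
top white ((329.0, 222.0), (18.0, 14.0), 90.0) 139.0 [[ 0.4683 -0.2769  0.04  ]]
[0.0496 0.0635 0.0494] [-90.6781 178.4088  89.281 ]
top white ((380.5000305175781, 216.50003051757812), (9.899495124816895, 7.071067810058594), 45.0) 62.0 [[ 0.4854 -0.4608  0.04  ]]
[0.0256 0.0349 0.0255] [ -46.769  -136.1714  133.0964]
top white ((357.5, 218.99996948242188), (14.468169212341309, 11.523320198059082), 50.19443130493164) 147.5 [[ 0.4776 -0.3783  0.04  ]]
[0.0414 0.0509 0.0413] [ -51.5349 -141.4508  128.2958]
scene white ((91.50000762939453, 195.50001525878906), (9.899494171142578, 11.31370735168457), 45.0) 86.0 [[ 0.4948 -0.4609  0.04  ]]
[0.0312 0.0343 0.0308] [138.012   37.7904 -42.7817]
scene white ((120.50001525878906, 186.50001525878906), (15.55634880065918, 14.142135620117188), 45.0) 195.0 [[ 0.4786 -0.3803  0.04  ]]
[0.0408 0.0541 0.0398] [137.1594  36.1769 -44.0616]
scene white ((155.50172424316406, 176.529296875), (18.73232650756836, 18.086383819580078), 86.633544921875) 299.5 [[ 0.4615 -0.2802  0.04  ]]
[0.0531 0.066  0.0514] [ 84.1945   0.3475 -95.8808]
top red ((293.0000305175
[... 1393 characters left out ...]
.4541473388672, 184.51376342773438), (8.524654388427734, 11.877047538757324), 73.3007583618164) 53.0 [ 0.5083 -0.0976  0.02  ]
scene blue ((280.09039306640625, 184.45816040039062), (44.945072174072266, 126.7579345703125), 65.13629913330078) 2407.5 [0.5379 0.0742 0.02  ]
scene wheel ((296.5377197265625, 183.63209533691406), (1.510966181755066, 42.44440841674805), 74.05460357666016) 21.0 [0.5671 0.1126 0.06  ]
scene wheel ((239.07586669921875, 188.78964233398438), (37.03828430175781, 56.387882232666016), 41.6335334777832) 1049.0 [ 0.5563 -0.0481  0.06  ]
scene wheel ((313.3529968261719, 165.91175842285156), (4.850712299346924, 10.429031372070312), 75.96376037597656) 39.0 [0.5167 0.1741 0.06  ]
```

View pics/crop0.png

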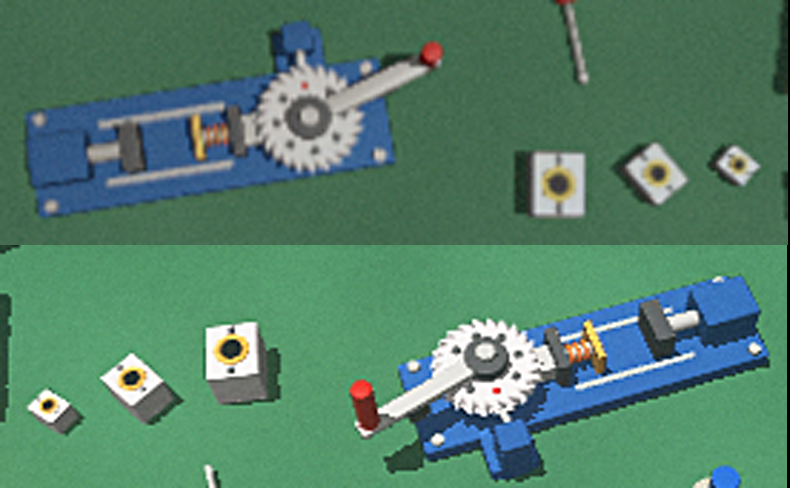

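The middle block is the one meant: it measures about 41 × 51 mm at (0.478, −0.379), with its long axis at about 38°. The clamp wheel is near (0.54, −0.03), with clamp y at a world yaw of about 98°, and the lever is at its rest end. I'll move over the clamp and look with the wrist camera.

```bash
R='{"dr":[0,0,0],"linear":[-25.4,-22.4,-7.5],"hand":1}'
python3 -m handwheel '[{"dr":[0,0,0],"linear":[-25.4,-22.4,-8],"hand":1},{"dr":[0,0,0],"linear":[-25.4,-22.4,-8],"hand":1},{"dr":[0,0,0],"linear":[-25.4,-22.4,-8],"hand":1},{"dr":[0,0,0],"linear":[-25.4,-22.4,-8],"hand":1},{"dr":[0,0,0],"linear":[-25.4,-22.4,-8],"hand":1},{"dr":[0,0,0],"linear":[-25.4,-22.4,-8],"hand":1},{"dr":[0,0,0],"linear":[-25.4,-22.4,-8],"hand":1},{"dr":[0,0,0],"linear":[-25.4,-22.4,-8],"hand":1}]'
python3 -m handwheel '[{"dr":[0,0,0],"linear":[-25.4,-22.4,-8],"hand":1},{"dr":[0,0,0],"linear":[-25.4,-22.4,-8],"hand":1},{"dr":[0,0,0],"linear":[-25.4,-22.4,-8],"hand":1},{"dr":[0,0,0],"linear":[-25.4,-22.4,-8],"hand":1},{"dr":[0,0,0],"linear":[-25.4,-22.4,-8],"hand":1},{"dr":[0,0,0],"linear":[-25.4,-22.4,-8],"hand":1},{"dr":[0,0,0],"linear":[-25.4,-22.4,-8],"hand":1},{"dr":[0,0,0],"linear":[-25.4,-22.4,-8],"hand":1},{"dr":[0,0,0],"linear":[0,0,0],"hand":1},{"dr":[0,0,0],"linear":[0,0,0],"hand":1}]'
python3 - <<'E'
from h import *
import json
p,r=tool();i=arm.camera_info("wrist");cv2.imwrite("pics/w1.png",arm.read_camera("wrist"))
json.dump({k:np.array(v).tolist() for k,v in i.items()},open("w1.json","w"))
print(p,r.as_matrix(),i)
E
```

```text
time: 0.77
eef_pos: [0.302, 0.3254, 0.2954]
tcp_rot: [-0.0, 0.135, 0.991, -0.0]
wrist_force: [0.2, 0.4, 0.1]
grip_width: 0.0852
grip_force: 0.0
time: 1.6
eef_pos: [0.45, 0.0989, 0.359]
tcp_rot: [-0.0, 0.137, 0.991, 0.0]
wrist_force: [0.2, 0.3, -0.4]
grip_width: 0.085
grip_force: 0.0
[0.45   0.0989 0.359 ] [[-0.9626  0.2708 -0.0007]
 [ 0.2708  0.9626  0.0003]
 [ 0.0007  0.0001 -1.    ]] {'camera_matrix': array([[326.6941,   0.    , 253.7737],
       [  0.    , 326.6941, 190.6655],
       [  0.    ,   0.    ,   1.    ]]), 'dist': array([-0.0471,  0.    ,  0.    ,  0.    ,  0.    ]), 'world_from_camera': array([[ 0.2725,  0.9128,  0.3043,  0.3719],
       [ 0.9621, -0.2585, -0.0862,  0.1202],
       [ 0.    ,  0.3163, -0.9487,  0.5026],
       [ 0.    ,  0.    ,  0.    ,  1.    ]])}
```

View pics/w1.png

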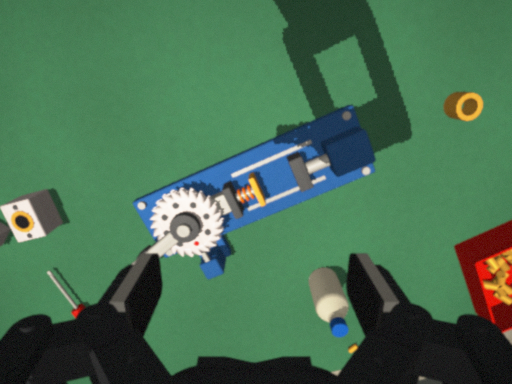

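The wrist view shows the hub at (184,229), the brass pad at (259,191), the dark jaw at (300,172), bed screws at (142,206), (346,117) and (366,170), and the bushing at (466,105). Now I'll compute the clamp pose.

```bash
python3 - <<'E'
from h import *
import json
w=cv2.imread("pics/w1.png");t=cv2.imread("pics/top0.png");s=cv2.imread("pics/scene0.png")
iw={k:np.array(v) for k,v in json.load(open("w1.json")).items()};it,isc=arm.camera_info("top"),arm.camera_info("scene")
def blobs(im,f,box,amin):
    h=cv2.cvtColor(im,cv2.COLOR_BGR2HSV).astype(int);m=f(h[...,0],h[...,1],h[...,2])
    x0,y0,x1,y1=box;k=np.zeros(m.shape,np.uint8);k[y0:y1,x0:x1]=m[y0:y1,x0:x1]*255
    return sorted([c for c in cv2.findContours(k,0,1)[0] if cv2.contourArea(c)>amin],key=cv2.contourArea)[::-1]
br=lambda H,S,V:(H>15)&(H<32)&(S>110)&(V>120)
dk=lambda H,S,V:(S<70)&(V<100)
wh=lambda H,S,V:(S<50)&(V>125)
cl={}
for n,im,i,b in(("w",w,iw,(245,165,280,215)),("t",t,it,(220,198,233,218)),("s",s,isc,(270,160,292,186))):
    for nm,f in(("brass",br),):
        for c in blobs(im,f,b,3)[:2]: r=cv2.minAreaRect(c);print(n,nm,r,onz(i,[r[0]],.054)[0])
for n,im,i,b in(("w",w,iw,(284,145,318,200)),("t",t,it,(200,198,216,222)),("s",s,isc,(295,150,316,180)),("w",w,iw,(165,212,202,248)),("t",t,it,(248,195,268,215)),("s",s,isc,(230,165,258,195))):
    for c in blobs(im,dk,b,8)[:2]: r=cv2.minAreaRect(c);print(n,"dark",r,cv2.contourArea(c),onz(i,[r[0]],.058)[0])
# rails in wrist
for c in blobs(w,wh,(228,130,335,215),20)[:5]:
    r=cv2.minAreaRect(c);v=cv2.fitLine(c,2,0,.01,.01).ravel();e=onz(iw,[v[2:]-v[:2]*20,v[2:]+v[:2]*20],.02);d=e[1]-e[0]
    print("rail",r,np.degrees(np.arctan2(d[1],d[0])),e.mean(0))
bl=blobs(w,lambda H,S,V:(H>100)&(H<125)&(S>120),(120,90,390,290),100)
c=bl[0]; 
for c in bl[:2]: r=cv2.minAreaRect(c);print("blue",r,onz(iw,cv2.boxPoints(r),.02))
print("screws",onz(iw,[[142,206],[346,117],[366,170]],.022))
E
python3 - <<'E'
import cv2
w=cv2.imread("pics/w1.png")[100:290,120:390]
cv2.imwrite("pics/w1c.png",cv2.resize(w,(797,560),interpolation=cv2.INTER_CUBIC))
E
```

```text
w brass ((256.8999938964844, 190.7999725341797), (30.85774040222168, 6.260990142822266), 63.43495178222656) [0.5172 0.0837 0.054 ]
t brass ((226.0439910888672, 208.9919891357422), (12.16421127319336, 2.057182788848877), 79.69515228271484) [0.5171 0.0852 0.054 ]
s brass ((282.63201904296875, 175.23876953125), (17.68895149230957, 3.8226118087768555), 77.00537872314453) [0.5292 0.0814 0.054 ]
w dark ((297.04998779296875, 158.34999084472656), (18.024980545043945, 10.11928653717041), 18.434947967529297) 59.5 [0.4853 0.1506 0.058 ]
t dark ((206.94703674316406, 212.01174926757812), (14.100480079650879, 7.0502400398254395), 77.47119140625) 71.0 [0.5068 0.152  0.058 ]
s dark ((303.8000183105469, 169.60000610351562), (17.8885440826416, 8.049844741821289), 63.43495178222656) 57.0 [0.5232 0.1445 0.058 ]
w dark ((189.7420654296875, 218.9951629638672), (27.260080337524414, 11.921642303466797), 31.32869529724121) 83.5 [ 0.5312 -0.0235  0.058 ]
w dark ((188.25001525878906, 225.75003051757812), (11.31370735168457, 3.5355336666107178), 45.0) 13.0 [ 0.541  -0.0293  0.058 ]
t dark ((257.7500305175781, 2
[... 578 characters left out ...]
, (5.462198734283447, 38.89747619628906), 65.55604553222656) 99.0292765850467 [0.5452 0.1154 0.02  ]
rail ((317.9310302734375, 179.3275909423828), (3.899601936340332, 14.855627059936523), 68.19859313964844) 97.26973040376186 [0.5361 0.1764 0.02  ]
rail ((253.52578735351562, 206.43296813964844), (4.467523097991943, 12.184154510498047), 66.03750610351562) 97.40207376652367 [0.5517 0.0691 0.02  ]
blue ((262.95928955078125, 198.4774627685547), (102.6023941040039, 241.6397247314453), 65.82089233398438) [[ 0.4909 -0.1145  0.02  ]
 [ 0.4362  0.2491  0.02  ]
 [ 0.5954  0.2874  0.02  ]
 [ 0.6739 -0.1115  0.02  ]]
screws [[ 0.5024 -0.1009  0.022 ]
 [ 0.4542  0.2359  0.022 ]
 [ 0.5408  0.2505  0.022 ]]
```

View pics/w1c.png

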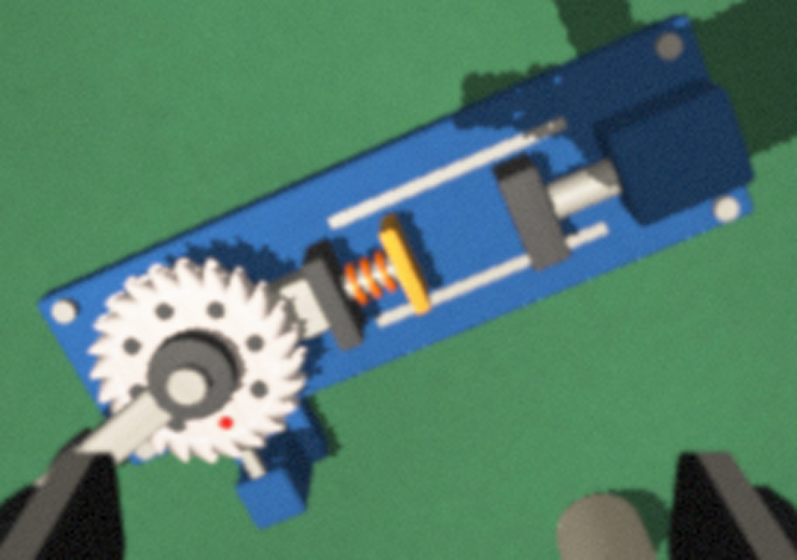

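The clamp is at a yaw of 98.1°, with its origin near (0.535, −0.029) and the seat near (0.514, 0.1145). Next is the block.

```bash
python3 -m handwheel '[{"dr":[0,0,0],"linear":[-13,-37.7,10],"hand":1},{"dr":[0,0,0],"linear":[-13,-37.7,10],"hand":1},{"dr":[0,0,0],"linear":[-13,-37.7,10],"hand":1},{"dr":[0,0,0],"linear":[-13,-37.7,10],"hand":1},{"dr":[0,0,0],"linear":[-13,-37.7,10],"hand":1},{"dr":[0,0,0],"linear":[-13,-37.7,10],"hand":1},{"dr":[0,0,0],"linear":[-13,-37.7,10],"hand":1},{"dr":[0,0,0],"linear":[-13,-37.7,10],"hand":1},{"dr":[0,0,0],"linear":[-13,-37.7,10],"hand":1},{"dr":[0,0,0],"linear":[-13,-37.7,10],"hand":1},{"dr":[0,0,0],"linear":[-13,-37.7,10],"hand":1},{"dr":[0,0,0],"linear":[-13,-37.7,10],"hand":1}]'
python3 -m handwheel '[{"dr":[0,0,6],"linear":[0,0,6],"hand":1},{"dr":[0,0,6],"linear":[0,0,6],"hand":1},{"dr":[0,0,6],"linear":[0,0,6],"hand":1},{"dr":[0,0,6],"linear":[0,0,6],"hand":1},{"dr":[0,0,6],"linear":[0,0,6],"hand":1},{"dr":[0,0,6],"linear":[0,0,6],"hand":1},{"dr":[0,0,0],"linear":[0,0,0],"hand":1},{"dr":[0,0,0],"linear":[0,0,0],"hand":1}]'
python3 - <<'E'
from h import *
p,r=tool();iw=arm.camera_info("wrist");w=arm.read_camera("wrist");cv2.imwrite("pics/w2.png",w)
print(p,r.as_matrix()[:,1])
h=cv2.cvtColor(w,cv2.COLOR_BGR2HSV).astype(int);m=((h[...,1]<60)&(h[...,2]>150)).astype(np.uint8)*255
for c in cv2.findContours(m,0,1)[0]:
    if cv2.contourArea(c)>300:
        q=cv2.minAreaRect(c);b=cv2.boxPoints(q);g=onz(iw,b,.04);d=np.diff(g,axis=0)[:,:2]
        print(q,cv2.contourArea(c),onz(iw,[q[0]],.04)[0],np.linalg.norm(d,axis=1),np.degrees(np.arctan2(d[:,1],d[:,0])))
        if cv2.contourArea(c)>600:
            for n,uv in(("top",(357.5,219)),("scene",(120.5,186.5))): print(n,tri(iw,[q[0]],arm.camera_info(n),[uv]))
E
```

```text
time: 2.65
eef_pos: [0.4792, -0.3774, 0.2383]
tcp_rot: [-0.0, 0.134, 0.991, 0.001]
wrist_force: [-0.2, -0.3, 0.7]
grip_width: 0.0854
grip_force: 0.0
time: 3.32
eef_pos: [0.4792, -0.3759, 0.2027]
tcp_rot: [-0.001, 0.432, 0.902, 0.0]
wrist_force: [-0.2, 0.2, -0.7]
grip_width: 0.0855
grip_force: 0.0
[ 0.4792 -0.3759  0.2027] [0.7799 0.6259 0.    ]
((206.32078552246094, 233.83523559570312), (23.644893646240234, 32.7683219909668), 81.25383758544922) 697.5 [ 0.4832 -0.4603  0.04  ] [0.0339 0.0267 0.0348] [  48.1509  -45.1554 -131.5381]
top (array([ 0.4512, -0.3288,  0.2983]), np.float64(0.03169948757604591))
scene (array([ 0.4814, -0.4084,  0.0666]), np.float64(0.07147266059301292))
((392.9261169433594, 191.13438415527344), (73.42689514160156, 6.79067325592041), 28.810794830322266) 324.5 [ 0.6008 -0.3066  0.04  ] [0.0066 0.0794 0.0069] [105.1945  10.8807 -70.9843]
((250.0, 171.5), (39.0, 52.0), 90.0) 2008.5 [ 0.4771 -0.3798  0.04  ] [0.0495 0.0391 0.0514] [  38.6383  -50.1472 -141.3529]
top (array([ 0.4779, -0.3803,  0.0346]), np.float64(0.001489478671893082))
scene (array([ 0.4774, -0.3805,  0.0382]), np.float64(0.0005992831100396761))
```

View pics/w2.png

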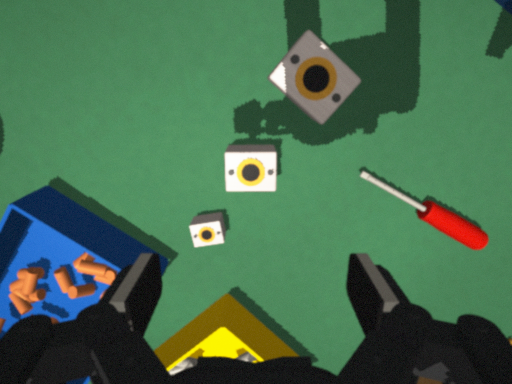

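The wrist view shows the block's top at (250,171). It measures 39 × 50 mm and stands about 38 mm high, at (0.477, −0.380) with yaw 38.6°, between the fingers. Descend and grip.

```bash
python3 -m handwheel '[{"dr":[0,0,0],"linear":[-1.9,-4.1,30],"hand":1},{"dr":[0,0,0],"linear":[0,0,35],"hand":1},{"dr":[0,0,0],"linear":[0,0,35],"hand":1},{"dr":[0,0,0],"linear":[0,0,35],"hand":1},{"dr":[0,0,0],"linear":[0,0,30],"hand":1},{"dr":[0,0,0],"linear":[0,0,18],"hand":1},{"dr":[0,0,0],"linear":[0,0,9.5],"hand":1},{"dr":[0,0,0],"linear":[0,0,0],"hand":1},{"dr":[0,0,0],"linear":[0,0,0],"hand":0.3},{"dr":[0,0,0],"linear":[0,0,0],"hand":0.3},{"dr":[0,0,0],"linear":[0,0,0],"hand":0.3},{"dr":[0,0,0],"linear":[0,0,0],"hand":0.3}]' 50
python3 -m handwheel '[{"dr":[0,0,0],"linear":[0,0,0],"hand":0.3},{"dr":[0,0,0],"linear":[0,0,0],"hand":0.3},{"dr":[0,0,0],"linear":[0,0,0],"hand":0.3},{"dr":[0,0,0],"linear":[0,0,0],"hand":0.3}]'
```

```text
time: 4.37
eef_pos: [0.4781, -0.3825, 0.0129]
tcp_rot: [0.002, 0.435, 0.901, -0.0]
wrist_force: [-0.3, 0.2, 5.5]
grip_width: 0.0491
grip_force: 54.1
time: 4.7
eef_pos: [0.4782, -0.3825, 0.0129]
tcp_rot: [0.002, 0.435, 0.901, -0.0]
wrist_force: [0.5, 0.9, 6.0]
grip_width: 0.0489
grip_force: 54.1
```

Gripped at 49 mm. Lift, turn by 30°, and carry it over the seat.

```bash
python3 -m handwheel '[{"dr":[0,0,0],"linear":[0,0,-15],"hand":0.3},{"dr":[0,0,0],"linear":[0,0,-35],"hand":0.3},{"dr":[0,0,0],"linear":[0,0,-35],"hand":0.3},{"dr":[0,0,0],"linear":[0,0,-35],"hand":0.3},{"dr":[0,0,0],"linear":[0,0,-35],"hand":0.3},{"dr":[0,0,0],"linear":[0,0,-30],"hand":0.3},{"dr":[0,0,5.1],"linear":[0,0,0],"hand":0.3},{"dr":[0,0,5.1],"linear":[0,0,0],"hand":0.3},{"dr":[0,0,5.1],"linear":[0,0,0],"hand":0.3},{"dr":[0,0,5.1],"linear":[0,0,0],"hand":0.3},{"dr":[0,0,5],"linear":[0,0,0],"hand":0.3},{"dr":[0,0,5],"linear":[0,0,0],"hand":0.3}]'
python3 -m handwheel '[{"dr":[0,0,0],"linear":[20,4,0],"hand":0.3},{"dr":[0,0,0],"linear":[30,7,0],"hand":0.3},{"dr":[0,0,0],"linear":[38,8,0],"hand":0.3},{"dr":[0,0,0],"linear":[38,8,0],"hand":0.3},{"dr":[0,0,0],"linear":[38,8,0],"hand":0.3},{"dr":[0,0,0],"linear":[38,8,0],"hand":0.3},{"dr":[0,0,0],"linear":[38,8,0],"hand":0.3},{"dr":[0,0,0],"linear":[38,8,0],"hand":0.3},{"dr":[0,0,0],"linear":[38,8,0],"hand":0.3},{"dr":[0,0,0],"linear":[38,8,0],"hand":0.3},{"dr":[0,0,0],"linear":[38,9,0],"hand":0.3},{"dr":[0,0,0],"linear":[38,9,0],"hand":0.3}]'
python3 -m handwheel '[{"dr":[0,0,0],"linear":[30,7,0],"hand":0.3},{"dr":[0,0,0],"linear":[17,6,0],"hand":0.3},{"dr":[0,0,0],"linear":[0,0,0],"hand":0.3},{"dr":[0,0,0],"linear":[0,0,0],"hand":0.3}]'
python3 - <<'E'
from h import *
p,r=tool();iw=arm.camera_info("wrist");w=arm.read_camera("wrist");cv2.imwrite("pics/w3.png",w)
print(p,r.as_matrix()[:,1],np.array(iw["world_from_camera"]))
E
```

```text
time: 5.7
eef_pos: [0.4762, -0.3813, 0.1955]
tcp_rot: [-0.001, 0.657, 0.754, -0.0]
wrist_force: [-0.3, -0.2, -3.4]
grip_width: 0.0497
grip_force: 53.1
time: 6.7
eef_pos: [0.5075, 0.0589, 0.1959]
tcp_rot: [-0.0, 0.655, 0.755, -0.0]
wrist_force: [0.2, -0.1, -2.9]
grip_width: 0.0489
grip_force: 53.1
time: 7.03
eef_pos: [0.5141, 0.1061, 0.1956]
tcp_rot: [-0.0, 0.655, 0.756, -0.0]
wrist_force: [-0.4, 0.4, -2.6]
grip_width: 0.0489
grip_force: 53.1
[0.5141 0.1061 0.1956] [ 0.9897  0.1431 -0.0009] [[ 0.99    0.1343  0.0438  0.5029]
 [ 0.1413 -0.9387 -0.3146  0.1862]
 [-0.0011  0.3176 -0.9482  0.339 ]
 [ 0.      0.      0.      1.    ]]
```

View pics/w3.png

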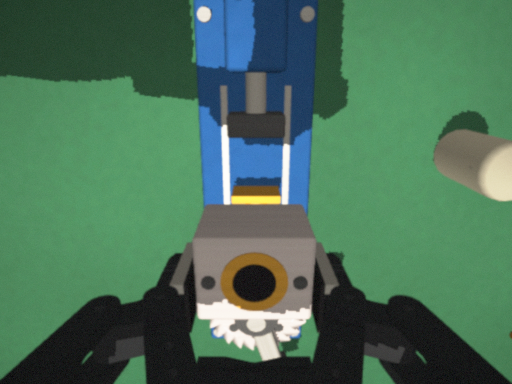

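The wrist view shows the brass pad at rows 187–203 (its top front edge near row 195), the dark jaw at rows 113–137 (its gripping edge near row 137), the rails at columns 226 and 287, and the block held straight. I'll compute the correction.

```bash
python3 - <<'E'
from h import *
iw=arm.camera_info("wrist");w=cv2.imread("pics/w3.png")
print("col256 rows",[(y,w[y,256].tolist()) for y in list(range(131,142))+list(range(184,206))][::1])
a=np.radians(98.1);ey=np.array([np.cos(a),np.sin(a)]);ex=np.array([ey[1],-ey[0]])
p,_=tool()
h=cv2.cvtColor(w,cv2.COLOR_BGR2HSV).astype(int)
m=((h[...,0]>12)&(h[...,0]<32)&(h[...,1]>110))[180:205,215:300];ys,xs=np.where(m);print("brass cols",xs.min()+215,xs.max()+215)
m=((h[...,1]<70)&(h[...,2]<90))[120:137,215:300];c=np.where(m.sum(0)>8)[0]+215;print("jaw",c.min(),c.max())
m=((h[...,1]<40)&(h[...,2]>170))[150:180,200:310].sum(0);print("rails",np.where(m>15)[0]+200)
b=((h[...,0]>100)&(h[...,0]<125)&(h[...,1]>120))
print("bed",[(np.where(b[r])[0].min(),np.where(b[r])[0].max()) for r in(150,170)])
for n,uv,z in(("jawface",(256,137.3),.058),("brassfront",(256,195.5),.054),("railL",(226,160),.02),("railR",(287,160),.02)):
    g=onz(iw,[uv],z)[0];d=g[:2]-p[:2];print(n,g,"rel tcp clampx,y",d@ex,d@ey)
for u in(np.where(b[150])[0].min(),np.where(b[150])[0].max()): d=onz(iw,[(u,150)],.02)[0][:2]-p[:2];print("bed",d@ex,d@ey)
E
```

```text
col256 rows [(131, [46, 50, 51]), (132, [54, 57, 56]), (133, [52, 54, 51]), (134, [53, 54, 57]), (135, [55, 58, 55]), (136, [53, 56, 52]), (137, [64, 50, 44]), (138, [91, 62, 42]), (139, [98, 63, 31]), (140, [99, 64, 33]), (141, [100, 64, 33]), (184, [97, 68, 40]), (185, [84, 69, 65]), (186, [52, 73, 94]), (187, [34, 80, 110]), (188, [32, 81, 111]), (189, [32, 80, 111]), (190, [34, 82, 113]), (191, [33, 81, 112]), (192, [37, 81, 111]), (193, [31, 80, 114]), (194, [31, 82, 115]), (195, [43, 121, 166]), (196, [70, 197, 242]), (197, [91, 241, 254]), (198, [97, 247, 254]), (199, [97, 247, 254]), (200, [95, 246, 254]), (201, [88, 243, 254]), (202, [97, 240, 254]), (203, [105, 220, 249]), (204, [99, 153, 190]), (205, [94, 108, 120])]
brass cols 232 280
jaw 228 284
rails [223 224 225 226 227 228 283 284 285 286 287 288]
bed [(np.int64(201), np.int64(310)), (np.int64(202), np.int64(308))]
jawface [0.5109 0.1403 0.058 ] rel tcp clampx,y 0.0018129212728527117 0.03517154421643926
brassfront [0.5186 0.0864 0.054 ] rel tcp clampx,y 0.0018916248724885306 -0.01934974765505552
railL [0.4855 0.1076 0.02  ] rel tcp clampx,y -0.027936497554746975 0.006309038800049189
railR [0.5458 0.1161 0.02  ] rel tcp clampx,y 0.03301725024980295 0.0062668957478127845
bed -0.052454261304044014 0.016495045391493445
bed 0.05551685691411423 0.01641474735798889
```

The gap measures 54.5 mm. Its middle is 7.9 mm along tool x and 1.8 mm along tool y from the TCP, and the block sits 2.5 mm along tool x in the grip. So I shift by (5.4, 1.8) and lower.

```bash
python3 -m handwheel '[{"dr":[0,0,0],"linear":[5.4,1.8,20],"hand":0.3},{"dr":[0,0,0],"linear":[0,0,35],"hand":0.3},{"dr":[0,0,0],"linear":[0,0,30],"hand":0.3},{"dr":[0,0,0],"linear":[0,0,25],"hand":0.3},{"dr":[0,0,0],"linear":[0,0,20],"hand":0.3},{"dr":[0,0,0],"linear":[0,0,15],"hand":0.3},{"dr":[0,0,0],"linear":[0,0,10],"hand":0.3},{"dr":[0,0,0],"linear":[0,0,4],"hand":0.3},{"dr":[0,0,0],"linear":[0,0,2],"hand":0.3},{"dr":[0,0,0],"linear":[0,0,0],"hand":0.3},{"dr":[0,0,0],"linear":[0,0,0],"hand":0.3}]'
```

```text
time: 8.0
eef_pos: [0.5165, 0.111, 0.0357]
tcp_rot: [0.001, 0.656, 0.755, 0.001]
wrist_force: [1.1, -1.1, -2.3]
grip_width: 0.0491
grip_force: 53.1
```

```bash
python3 -m handwheel '[{"dr":[0,0,0],"linear":[0,0,1.5],"hand":0.3},{"dr":[0,0,0],"linear":[0,0,1.5],"hand":0.3},{"dr":[0,0,0],"linear":[0,0,0],"hand":0.3}]'
python3 -m handwheel '[{"dr":[0,0,0],"linear":[0,0,0.5],"hand":0.3},{"dr":[0,0,0],"linear":[0,0,0],"hand":0.3}]'
```

```text
time: 8.25
eef_pos: [0.5164, 0.1113, 0.0329]
tcp_rot: [0.001, 0.655, 0.755, 0.001]
wrist_force: [-2.1, -0.8, 3.2]
grip_width: 0.0489
grip_force: 53.7
time: 8.42
eef_pos: [0.5164, 0.1113, 0.0329]
tcp_rot: [0.001, 0.655, 0.755, 0.001]
wrist_force: [-1.5, -0.7, 7.6]
grip_width: 0.0493
grip_force: 54.5
```

Contact with the bed. Open, rise, and check the block and the handle.

```bash
python3 -m handwheel '[{"dr":[0,0,0],"linear":[0,0,-0.7],"hand":1},{"dr":[0,0,0],"linear":[0,0,0],"hand":1},{"dr":[0,0,0],"linear":[0,0,0],"hand":1},{"dr":[0,0,0],"linear":[0,0,0],"hand":1},{"dr":[0,0,0],"linear":[0,0,-10],"hand":1},{"dr":[0,0,0],"linear":[0,0,-30],"hand":1},{"dr":[0,0,0],"linear":[0,0,-40],"hand":1},{"dr":[0,0,0],"linear":[0,0,-40],"hand":1},{"dr":[0,0,0],"linear":[0,0,-40],"hand":1},{"dr":[0,0,0],"linear":[0,0,-40],"hand":1},{"dr":[0,0,0],"linear":[0,0,0],"hand":1},{"dr":[0,0,0],"linear":[0,0,0],"hand":1}]'
python3 - <<'E'
from h import *
iw=arm.camera_info("wrist");w=arm.read_camera("wrist");p,r=tool();cv2.imwrite("pics/w4.png",w)
t=arm.read_camera("top");s=arm.read_camera("scene");np.save("iw4.npy",iw["world_from_camera"])
print(p,r.as_matrix()[:,1])
def red(im,box):
    h=cv2.cvtColor(im,cv2.COLOR_BGR2HSV).astype(int);m=((h[...,0]<8)|(h[...,0]>172))&(h[...,1]>150)&(h[...,2]>80)
    k=np.zeros(m.shape,np.uint8);x0,y0,x1,y1=box;k[y0:y1,x0:x1]=m[y0:y1,x0:x1]*255
    c=max(cv2.findContours(k,0,1)[0],key=cv2.contourArea);return c.reshape(-1,2)
it,isc=arm.camera_info("top"),arm.camera_info("scene")
ct=red(t,(270,160,310,210));cs=red(s,(180,180,220,215))
print("top red",ct.min(0),ct.max(0),"scene",cs.min(0),cs.max(0))
# handle axis: top-view cap centre and scene upper end
top_c=ct.mean(0); up=cs[cs[:,1]<cs[:,1].min()+6].mean(0)
print(top_c,up,tri(it,[top_c],isc,[up]))
E
```

```text
time: 9.42
eef_pos: [0.5169, 0.1113, 0.2353]
tcp_rot: [0.002, 0.655, 0.755, 0.003]
wrist_force: [-0.5, -0.2, -0.5]
grip_width: 0.0855
grip_force: 0.0
[0.5156 0.1111 0.2329] [0.9901 0.1406 0.0017]
top red [290 182] [295 188] scene [197 187] [207 204]
[292.6667 184.7333] [200.8462 189.3846] (array([ 0.5895, -0.1455,  0.1388]), np.float64(0.0030786472443821425))
```

View pics/w4.png

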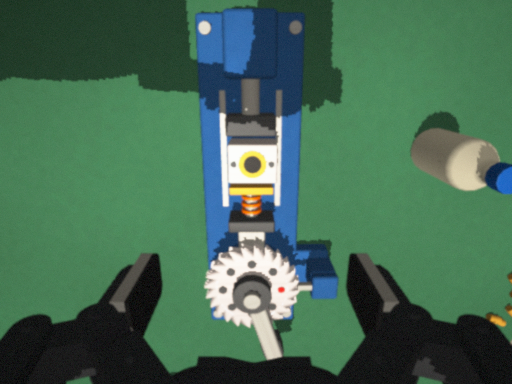

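The block sits square in the gap: the bore is at (252,164), between the brass at row 189 and the jaw at row 125. From two views the handle top is at (0.590, −0.146, 0.139), so the lever angle is about −0.30. I'll move above the handle with the fingers tangential to the arc.

```bash
python3 -m handwheel '[{"dr":[0,0,0],"linear":[-33.2,4.6,0],"hand":1},{"dr":[0,0,0],"linear":[-33.2,4.6,0],"hand":1},{"dr":[0,0,0],"linear":[-33.2,4.6,0],"hand":1},{"dr":[0,0,0],"linear":[-33.2,4.6,0],"hand":1},{"dr":[0,0,0],"linear":[-33.2,4.6,0],"hand":1},{"dr":[0,0,0],"linear":[-33.2,4.6,0],"hand":1},{"dr":[0,0,0],"linear":[-33.2,4.6,0],"hand":1},{"dr":[0,0,0],"linear":[-33.2,4.6,0],"hand":1},{"dr":[0,0,-5.6],"linear":[0,0,0],"hand":0.5},{"dr":[0,0,-5.6],"linear":[0,0,0],"hand":0.5},{"dr":[0,0,-5.6],"linear":[0,0,0],"hand":0.5},{"dr":[0,0,0],"linear":[0,0,0],"hand":0.5}]'
cat > look.py <<'E'
from h import *
O=np.array([.5352,-.0294]);a=np.radians(98.1);ey=np.array([np.cos(a),np.sin(a)]);ex=np.array([ey[1],-ey[0]])
def hs():
    s=arm.state();p,r=tool();d=p[:2]-O;c=d@ex,d@ey
    th=np.arctan2(-c[0],-c[1]);yaw=r.as_matrix()[:,1];yt=np.arctan2(yaw[1],yaw[0])
    f=s["wrist_force"];u=d/np.linalg.norm(d);tan=np.array([u[1],-u[0]]) # clockwise
    print(f"t{s['time']:.2f} tcp th {th:.3f} r {np.linalg.norm(d)*1e3:.1f} z {p[2]:.4f} toolTh {np.radians(8.1)-yt:.3f} Ftan {-f[:2]@tan:.1f} Frad {f[:2]@u:.1f} Fz {f[2]:.1f} w {s['grip_width']*1e3:.1f}")
if __name__=="__main__": hs()
E
python3 - <<'E'
from look import *
hs();iw=arm.camera_info("wrist");w=arm.read_camera("wrist");cv2.imwrite("pics/w5.png",w)
h=cv2.cvtColor(w,cv2.COLOR_BGR2HSV).astype(int);m=(((h[...,0]<8)|(h[...,0]>172))&(h[...,1]>150)&(h[...,2]>60)).astype(np.uint8)*255
for c in cv2.findContours(m,0,1)[0]:
    if cv2.contourArea(c)>10: q=cv2.minAreaRect(c);b=cv2.boundingRect(c);print(q[0],b,cv2.contourArea(c))
E
```

```text
time: 10.57
eef_pos: [0.5886, -0.1469, 0.2296]
tcp_rot: [-0.002, 0.538, 0.843, -0.001]
wrist_force: [0.0, -0.4, 0.1]
grip_width: 0.043
grip_force: 0.0
t10.57 tcp th -0.285 r 129.0 z 0.2296 toolTh -0.294 Ftan -0.2 Frad 0.4 Fz 0.1 w 43.0
(279.17559814453125, 290.68048095703125) (253, 277, 51, 29) 871.0
(255.17837524414062, 186.62973022460938) (244, 166, 26, 42) 759.0
(293.0, 36.5) (290, 33, 7, 8) 37.0
```

View pics/w5.png

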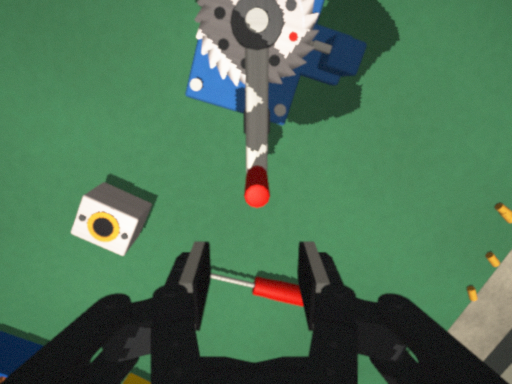

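The handle cap is at (257,195) and the lever is vertical in the image, so the tool is aligned. The wheel's red dot at (293,36) can serve as a click counter. One quick localisation before going down:

```bash
cat >> look.py <<'E'
def dot():
    iw=arm.camera_info("wrist");w=arm.read_camera("wrist")
    h=cv2.cvtColor(w,cv2.COLOR_BGR2HSV).astype(int);m=(((h[...,0]<8)|(h[...,0]>172))&(h[...,1]>130)&(h[...,2]>60)).astype(np.uint8)*255
    for c in cv2.findContours(m,0,1)[0]:
        if 8<cv2.contourArea(c)<80:
            q=cv2.minAreaRect(c)[0];d=onz(iw,[q],.058)[0][:2]-O
            if .02<np.linalg.norm(d)<.06: print("dot",q,"r",np.linalg.norm(d),"cw rad",-np.arctan2(d@ey,d@ex))
    return w,iw
E
python3 - <<'E'
from look import *
w,iw=dot()
g=onz(iw,[(257,195)],.14)[0];p,r=tool();print(g,r.inv().apply(g-p)*1e3,"hub",onz(iw,[(257,20)],.075)[0])
E
```

```text
dot (292.2500305175781, 36.2499885559082) r 0.03424238724387903 cw rad -0.035939589512529124
[ 0.5907 -0.1463  0.14  ] [-0.7477  1.9618 90.3581] hub [ 0.536  -0.0271  0.075 ]
```

```bash
python3 -m handwheel '[{"dr":[0,0,0],"linear":[-0.5,2,20],"hand":0.5},{"dr":[0,0,0],"linear":[0,0,30],"hand":0.5},{"dr":[0,0,0],"linear":[0,0,30],"hand":0.5},{"dr":[0,0,0],"linear":[0,0,28],"hand":0.5},{"dr":[0,0,0],"linear":[0,0,20],"hand":0.5},{"dr":[0,0,0],"linear":[0,0,8],"hand":0.5},{"dr":[0,0,0],"linear":[0,0,0],"hand":0.3},{"dr":[0,0,0],"linear":[0,0,0],"hand":0.3},{"dr":[0,0,0],"linear":[0,0,0],"hand":0.3}]' 40; python3 look.py
```

```text
time: 11.42
eef_pos: [0.5926, -0.1465, 0.0975]
tcp_rot: [0.001, 0.538, 0.843, 0.0]
wrist_force: [-0.2, -0.2, -0.3]
grip_width: 0.0261
grip_force: 0.0
t11.42 tcp th -0.315 r 130.4 z 0.0975 toolTh -0.293 Ftan -0.3 Frad 0.1 Fz -0.3 w 26.1
```

Straddled with no contact force. Swing back towards the rest end first.

```bash
python3 -m handwheel '[{"dr":[0,0,-5],"linear":[0.5,11.3,0],"hand":0.3},{"dr":[0,0,-5],"linear":[0.5,11.3,0],"hand":0.3},{"dr":[0,0,-5],"linear":[0.5,11.3,0],"hand":0.3},{"dr":[0,0,-5],"linear":[0.5,11.3,0],"hand":0.3},{"dr":[0,0,-5],"linear":[0.5,11.3,0],"hand":0.3},{"dr":[0,0,0],"linear":[0,0,0],"hand":0.3}]'; python3 - <<'E'
from look import *
hs();dot()
E
```

```text
time: 11.92
eef_pos: [0.6371, -0.1115, 0.0975]
tcp_rot: [0.001, 0.342, 0.94, 0.0]
wrist_force: [-1.2, -1.4, 0.1]
grip_width: 0.0256
grip_force: 0.8
t11.92 tcp th -0.751 r 130.9 z 0.0975 toolTh -0.732 Ftan -1.8 Frad -0.1 Fz 0.1 w 25.6
```

At the rest end. The first forward stroke gives at most 5.7 clicks, and at least 3.5 of play must come first, so a full stroke is safe. I'll read the force all along it.

```bash
python3 -m handwheel '[{"dr":[0,0,5],"linear":[0.5,-11.3,0],"hand":0.3},{"dr":[0,0,5],"linear":[0.5,-11.3,0],"hand":0.3}]' >/dev/null; python3 look.py
python3 -m handwheel '[{"dr":[0,0,5],"linear":[0.5,-11.3,0],"hand":0.3},{"dr":[0,0,5],"linear":[0.5,-11.3,0],"hand":0.3}]' >/dev/null; python3 look.py
python3 -m handwheel '[{"dr":[0,0,5],"linear":[0.5,-11.3,0],"hand":0.3},{"dr":[0,0,5],"linear":[0.5,-11.3,0],"hand":0.3}]' >/dev/null; python3 look.py
python3 -m handwheel '[{"dr":[0,0,5],"linear":[0.5,-11.3,0],"hand":0.3},{"dr":[0,0,5],"linear":[0.5,-11.3,0],"hand":0.3}]' >/dev/null; python3 look.py
python3 -m handwheel '[{"dr":[0,0,5],"linear":[0.5,-11.3,0],"hand":0.3},{"dr":[0,0,5],"linear":[0.5,-11.3,0],"hand":0.3}]' >/dev/null; python3 - <<'E'
from look import *
hs();dot()
E
```

```text
t12.13 tcp th -0.577 r 131.0 z 0.0974 toolTh -0.549 Ftan 1.7 Frad -0.2 Fz 0.5 w 25.7
t12.30 tcp th -0.407 r 130.8 z 0.0974 toolTh -0.372 Ftan 6.9 Frad -0.2 Fz -3.5 w 25.6
t12.47 tcp th -0.236 r 130.7 z 0.0974 toolTh -0.198 Ftan 5.7 Frad 0.3 Fz -1.1 w 25.9
t12.63 tcp th -0.067 r 130.5 z 0.0974 toolTh -0.023 Ftan 5.8 Frad -0.1 Fz -3.0 w 25.9
t12.80 tcp th 0.108 r 130.4 z 0.0975 toolTh 0.151 Ftan 6.9 Frad 0.6 Fz -4.1 w 25.7
```

```bash
python3 -m handwheel '[{"dr":[0,0,0],"linear":[0,0,0],"hand":0.3},{"dr":[0,0,0],"linear":[0,0,0],"hand":0.3}]' >/dev/null; python3 look.py
for i in 1 2 3 4; do python3 -m handwheel '[{"dr":[0,0,2.5],"linear":[0.12,-5.67,0],"hand":0.3},{"dr":[0,0,2.5],"linear":[0.12,-5.67,0],"hand":0.3}]' >/dev/null; python3 look.py; done
python3 -m handwheel '[{"dr":[0,0,0],"linear":[0,0,0],"hand":0.3},{"dr":[0,0,0],"linear":[0,0,0],"hand":0.3}]' >/dev/null; python3 look.py
```

```text
t13.02 tcp th 0.127 r 129.2 z 0.0970 toolTh 0.143 Ftan 0.0 Frad 0.4 Fz 1.0 w 25.4
t13.18 tcp th 0.194 r 128.9 z 0.0969 toolTh 0.232 Ftan 6.6 Frad -0.4 Fz -2.1 w 25.7
t13.35 tcp th 0.286 r 128.9 z 0.0969 toolTh 0.319 Ftan 5.2 Frad 0.7 Fz -1.8 w 25.7
t13.52 tcp th 0.370 r 128.9 z 0.0968 toolTh 0.407 Ftan 6.0 Frad 2.3 Fz -2.6 w 25.9
t13.68 tcp th 0.454 r 128.8 z 0.0969 toolTh 0.494 Ftan 8.5 Frad 2.4 Fz -3.6 w 25.5
t13.85 tcp th 0.466 r 128.8 z 0.0969 toolTh 0.492 Ftan 3.6 Frad 2.3 Fz 0.4 w 25.3
```

```bash
for i in 1 2 3; do python3 -m handwheel '[{"dr":[0,0,2.5],"linear":[0.12,-5.67,0],"hand":0.3},{"dr":[0,0,2.5],"linear":[0.12,-5.67,0],"hand":0.3}]' >/dev/null; python3 look.py; done
python3 -m handwheel '[{"dr":[0,0,0],"linear":[0,0,0],"hand":0.3},{"dr":[0,0,0],"linear":[0,0,0],"hand":0.3}]' >/dev/null; python3 - <<'E'
from look import *
hs();w,i=dot();cv2.imwrite("pics/w6.png",w);cv2.imwrite("pics/t6.png",arm.read_camera("top"))
E
```

```text
t14.02 tcp th 0.549 r 128.5 z 0.0968 toolTh 0.581 Ftan 5.3 Frad 3.0 Fz 1.1 w 25.7
t14.18 tcp th 0.637 r 128.5 z 0.0969 toolTh 0.668 Ftan 6.3 Frad 3.5 Fz -0.6 w 25.6
t14.35 tcp th 0.723 r 128.4 z 0.0969 toolTh 0.755 Ftan 8.4 Frad 5.0 Fz -1.4 w 25.7
t14.52 tcp th 0.737 r 128.1 z 0.0967 toolTh 0.753 Ftan 4.0 Frad 1.6 Fz 1.4 w 25.3
```

Now the back swing to the rest end, then I lift off and check the wheel dot.

```bash
for i in 1 2; do python3 -m handwheel '[{"dr":[0,0,-5],"linear":[0.4,11.3,0],"hand":0.3},{"dr":[0,0,-5],"linear":[0.4,11.3,0],"hand":0.3},{"dr":[0,0,-5],"linear":[0.4,11.3,0],"hand":0.3},{"dr":[0,0,-5],"linear":[0.4,11.3,0],"hand":0.3},{"dr":[0,0,-5],"linear":[0.4,11.3,0],"hand":0.3},{"dr":[0,0,-5],"linear":[0.4,11.3,0],"hand":0.3},{"dr":[0,0,-5],"linear":[0.4,11.3,0],"hand":0.3},{"dr":[0,0,-5],"linear":[0.4,11.3,0],"hand":0.3}]' >/dev/null; python3 look.py; done
python3 -m handwheel '[{"dr":[0,0,-5],"linear":[0.4,11.3,0],"hand":0.3},{"dr":[0,0,0],"linear":[0,2,0],"hand":0.3},{"dr":[0,0,0],"linear":[0,0,0],"hand":0.3}]'>/dev/null; python3 look.py
python3 -m handwheel '[{"dr":[0,0,0],"linear":[0,-2,0],"hand":0.4},{"dr":[0,0,0],"linear":[0,0,-40],"hand":0.4},{"dr":[0,0,0],"linear":[0,0,-40],"hand":0.4},{"dr":[0,0,0],"linear":[0,0,-40],"hand":0.4},{"dr":[0,0,0],"linear":[30,0,-20],"hand":0.4},{"dr":[0,0,0],"linear":[30,0,0],"hand":0.4},{"dr":[0,0,0],"linear":[0,0,0],"hand":0.4},{"dr":[0,0,0],"linear":[0,0,0],"hand":0.4}]'>/dev/null
python3 - <<'E'
from look import *
hs();w,i=dot();cv2.imwrite("pics/w7.png",w);t=arm.read_camera("top");cv2.imwrite("pics/t7.png",t);s=arm.read_camera("scene");cv2.imwrite("pics/s7.png",s)
A=cv2.resize(t[170:240,170:310],(560,280),interpolation=2);B=cv2.resize(s[145:220,190:345],(560,271),interpolation=2)
cv2.imwrite("pics/c7.png",np.vstack([A,B]))
E
```

```text
t15.28 tcp th 0.065 r 128.3 z 0.0951 toolTh 0.052 Ftan -3.6 Frad -1.5 Fz 2.5 w 25.7
t15.95 tcp th -0.640 r 129.0 z 0.0948 toolTh -0.647 Ftan -4.8 Frad -2.0 Fz 1.7 w 25.6
t16.20 tcp th -0.746 r 129.7 z 0.0950 toolTh -0.728 Ftan -1.9 Frad -1.6 Fz -1.2 w 25.5
t16.87 tcp th -0.737 r 70.4 z 0.2370 toolTh -0.729 Ftan -0.3 Frad 0.5 Fz -1.2 w 34.2
```

View pics/c7.png

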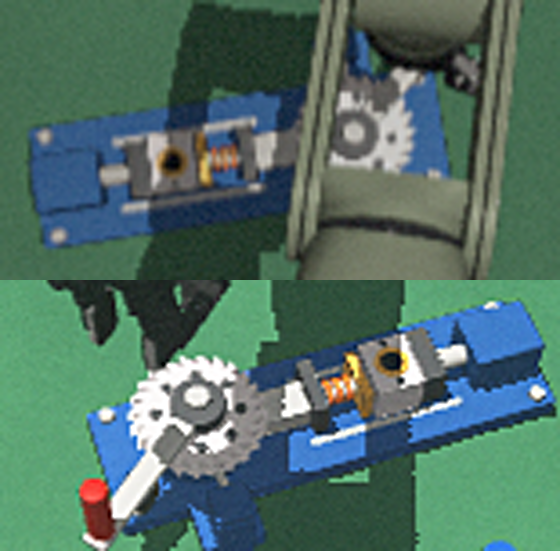

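The top and scene crops show the block now touching both the brass pad and the floating jaw, and the lever back near its rest end. The wheel dot is hidden, probably under the lever. I'll measure the pad positions numerically.

```bash
cat >> look.py <<'E'
def pads(names=("top","scene"),save=None):
    for n in names:
        im=arm.read_camera(n) if save is None else cv2.imread(save[n]);i=arm.camera_info(n)
        h=cv2.cvtColor(im,cv2.COLOR_BGR2HSV).astype(int)
        # orange spring and brass along the bed line: sample strip in clamp coords at z .04/.054
        y=np.arange(.06,.20,.001);P=[]
        for x in(-.016,-.012,.012,.016):
            T=np.array(i["world_from_camera"]);pw=np.c_[O+x*ex+y[:,None]*ey,np.full(len(y),.054)]
            pc=(pw-T[:3,3])@T[:3,:3];uv=cv2.projectPoints(pc,np.zeros(3),np.zeros(3),i["camera_matrix"],i["dist"])[0].reshape(-1,2).astype(np.float32)
            P.append([cv2.remap(im,uv[:,:1],uv[:,1:],1).reshape(-1,3).astype(float)])
        s=np.mean([p[0] for p in P],0);sat=(s[:,2]-s[:,0])/(s.sum(1)+1) # red minus blue: brass peak
        wgt=np.clip(sat-.12,0,None);print(n,"brass y(z54)",round((wgt*y).sum()/wgt.sum()*1e3,1),"peak",y[sat.argmax()]*1e3,round(sat.max(),2))
        print("  gray",[(int(yy*1e3),int(g)) for yy,g in zip(y[::3],s.mean(1)[::3])])
E
python3 - <<'E'
from look import *
pads(save={"top":"pics/top0.png","scene":"pics/scene0.png"});pads(save={"top":"pics/t7.png","scene":"pics/s7.png"})
w=cv2.imread("pics/w7.png");h=cv2.cvtColor(w,cv2.COLOR_BGR2HSV).astype(int);iw=arm.camera_info("wrist")
for nm,m in(("brass",(h[...,0]>12)&(h[...,0]<32)&(h[...,1]>110)),("red",((h[...,0]<8)|(h[...,0]>172))&(h[...,1]>110))):
    for c in cv2.findContours(m.astype(np.uint8)*255,0,1)[0]:
        if cv2.contourArea(c)>6: q=cv2.minAreaRect(c);d=onz(iw,[q[0]],.056)[0][:2]-O;print(nm,q,d@ex,d@ey)
E
```

```text
top brass y(z54) 115.9 peak 117.00000000000004 0.25
  gray [(60, 129), (63, 140), (66, 144), (69, 124), (72, 92), (75, 89), (78, 84), (81, 72), (84, 54), (87, 61), (90, 90), (93, 94), (96, 94), (99, 92), (102, 91), (105, 87), (108, 82), (111, 91), (114, 156), (117, 155), (120, 97), (123, 60), (126, 70), (129, 94), (132, 94), (135, 91), (138, 92), (141, 91), (144, 91), (147, 93), (150, 92), (153, 92), (156, 93), (159, 92), (162, 92), (165, 93), (168, 88), (171, 57), (174, 50), (177, 76), (180, 87), (183, 86), (186, 84), (189, 82), (192, 81), (195, 63), (198, 75)]
scene brass y(z54) 111.8 peak 113.00000000000004 0.27
  gray [(60, 183), (63, 167), (66, 92), (69, 87), (72, 108), (75, 108), (78, 108), (81, 112), (84, 141), (87, 145), (90, 141), (93, 143), (96, 155), (99, 141), (102, 137), (105, 130), (108, 96), (111, 185), (114, 192), (117, 154), (120, 141), (123, 141), (126, 146), (129, 141), (132, 145), (135, 141), (138, 149), (141, 139), (144, 142), (147, 141), (150, 146), (153, 143), (156, 145), (159, 144), (162, 112), (165, 81), (168, 55), (171, 53), (174, 102), (177, 109), (180, 107
[... 1600 characters left out ...]
99388885498, 15.100942611694336), 11.309932708740234) 0.3136432054665552 -0.030523962723400046
brass ((39.2500114440918, 198.25001525878906), (33.23401641845703, 26.870054244995117), 45.0) -0.10053109575102995 -0.23342286847714264
brass ((360.5, 2.5), (5.0, 11.0), 90.0) 0.019635906504666203 0.12114322019881926
brass ((342.5, 2.5), (5.0, 3.0), 90.0) 0.007739919181794796 0.11023132700361488
brass ((333.84149169921875, 4.426819801330566), (14.211812019348145, 3.591996431350708), 51.34019470214844) 0.0031355927007037606 0.10390843199739065
red ((207.5, 331.0), (9.0, 14.0), 0.0) 0.144372970230235 -0.24807876082641578
red ((251.0, 244.5), (47.0, 22.0), 90.0) 0.10530142481997203 -0.1229338981724755
```

The driven jaw moved 84→105 mm in the top view and 66→87 mm in the scene view, both 21 mm, which makes 4 clicks. The brass pad moved the same distance, so it is still play. Back onto the handle for the second stroke, in small steps with force and pad readings.

```bash
cat >> look.py <<'E'
def prof(n):
    im=arm.read_camera(n);i=arm.camera_info(n);T=np.array(i["world_from_camera"]);y=np.arange(.06,.21,.0005);S=[]
    for x in np.linspace(-.016,.016,9):
        pw=np.c_[O+x*ex+y[:,None]*ey,np.full(len(y),.054)];pc=(pw-T[:3,3])@T[:3,:3]
        uv=cv2.projectPoints(pc,np.zeros(3),np.zeros(3),i["camera_matrix"],i["dist"])[0].reshape(-1,2).astype(np.float32)
        S.append(cv2.remap(im,uv[:,:1],uv[:,1:],cv2.INTER_CUBIC).reshape(-1,3).astype(float))
    return y*1e3,np.mean(S,0)
def short():
    for n in("top","scene"):
        y,s=prof(n);k=(y>80)&(y<150);sat=(s[:,2]-s[:,0])/(s.sum(1)+1);w=np.clip(sat-.15,0,None);print(n,"brass %.1f"%((w*y).sum()/max(w.sum(),1e-9)),"gray",[(int(a),int(b)) for a,b in zip(y[40:200:4],s.mean(1)[40:200:4])])
E
python3 -m handwheel '[{"dr":[0,0,0],"linear":[-30,0,0],"hand":0.4},{"dr":[0,0,0],"linear":[-30,0,0],"hand":0.4},{"dr":[0,0,0],"linear":[0,0,20],"hand":0.4},{"dr":[0,0,0],"linear":[0,0,40],"hand":0.4},{"dr":[0,0,0],"linear":[0,0,40],"hand":0.4},{"dr":[0,0,0],"linear":[0,0,38],"hand":0.4},{"dr":[0,0,0],"linear":[0,0,0],"hand":0.3},{"dr":[0,0,0],"linear":[0,0,0],"hand":0.3}]' >/dev/null; python3 look.py
python3 -m handwheel '[{"dr":[0,0,5],"linear":[0.5,-11.3,0],"hand":0.3},{"dr":[0,0,5],"linear":[0.5,-11.3,0],"hand":0.3},{"dr":[0,0,0],"linear":[0,0,0],"hand":0.3}]' >/dev/null; python3 look.py
for i in 1 2 3 4 5; do python3 -m handwheel '[{"dr":[0,0,2.5],"linear":[0.12,-5.67,0],"hand":0.3},{"dr":[0,0,2.5],"linear":[0.12,-5.67,0],"hand":0.3}]' >/dev/null; python3 look.py; done
python3 -c "
from look import *
short()"
```

```text
t17.68 tcp th -0.728 r 130.9 z 0.0956 toolTh -0.728 Ftan 0.6 Frad 0.5 Fz 0.3 w 25.4
t17.93 tcp th -0.560 r 133.1 z 0.1011 toolTh -0.552 Ftan 0.4 Frad -0.2 Fz -0.1 w 25.3
t18.10 tcp th -0.492 r 132.9 z 0.1010 toolTh -0.467 Ftan 4.8 Frad 0.8 Fz -0.7 w 25.8
t18.27 tcp th -0.412 r 132.8 z 0.1011 toolTh -0.380 Ftan 5.5 Frad -0.1 Fz -2.1 w 25.5
t18.43 tcp th -0.331 r 132.7 z 0.1011 toolTh -0.292 Ftan 6.0 Frad -0.1 Fz -3.1 w 25.7
t18.60 tcp th -0.243 r 132.6 z 0.1011 toolTh -0.206 Ftan 6.1 Frad 1.3 Fz -2.2 w 25.7
t18.77 tcp th -0.160 r 132.5 z 0.1010 toolTh -0.118 Ftan 6.3 Frad 0.5 Fz -3.3 w 25.5
top brass 138.8 gray [(80, 148), (82, 159), (84, 161), (86, 162), (88, 163), (90, 164), (92, 168), (94, 158), (96, 125), (98, 98), (100, 92), (102, 91), (104, 88), (106, 87), (108, 78), (110, 65), (112, 68), (114, 85), (116, 96), (118, 108), (120, 114), (122, 106), (124, 99), (126, 103), (128, 106), (130, 103), (132, 107), (134, 107), (136, 109), (138, 132), (140, 155), (142, 152), (144, 136), (146, 137), (148, 172), (150, 201), (152, 197), (154, 185), (156, 170), (158, 156)]
scene brass 136.9 gray [(80, 193), (82, 201), (84, 199), (86, 198), (88, 210), (90, 210), (92, 152), (94, 65), (96, 66), (98, 107), (100, 115), (102, 112), (104, 109), (106, 105), (108, 111), (110, 140), (112, 163), (114, 177), (116, 165), (118, 154), (120, 159), (122, 169), (124, 165), (126, 153), (128, 160), (130, 154), (132, 106), (134, 91), (136, 171), (138, 204), (140, 199), (142, 156), (144, 141), (146, 227), (148, 255), (150, 252), (152, 244), (154, 230), (156, 213), (158, 183)]
```

Still light, and jaw and pad are moving together. Continue, with a compact readout of jaw and brass edges.

```bash
cat >> look.py <<'E'
def e():
    for n in("scene","top"):
        y,s=prof(n);g=np.gradient(cv2.GaussianBlur(s.mean(1).reshape(-1,1),(1,5),0).ravel());a=(y>85)&(y<130);j=y[a][g[a].argmin()]
        b=(y>j+25)&(y<j+60);sat=(s[:,2]-s[:,0])/(s.sum(1)+1);w=np.clip(sat-.15,0,None)*b*(s.mean(1)>115);print("  ",n,"jaw %.1f brass %.1f diff %.1f"%(j,(w*y).sum()/max(w.sum(),1e-9),(w*y).sum()/max(w.sum(),1e-9)-j))
E
python3 -c "
from look import *
e()"
for i in 1 2 3 4; do python3 -m handwheel '[{"dr":[0,0,2.5],"linear":[0,-5.67,0],"hand":0.3},{"dr":[0,0,2.5],"linear":[0,-5.67,0],"hand":0.3}]' >/dev/null; python3 -c "
from look import *
hs();e()"; done
```

```text
scene jaw 92.5 brass 138.8 diff 46.3
   top jaw 96.5 brass 141.6 diff 45.1
t19.13 tcp th -0.072 r 131.9 z 0.1005 toolTh -0.031 Ftan 6.6 Frad 0.2 Fz 1.6 w 25.7
   scene jaw 94.0 brass 139.3 diff 45.3
   top jaw 98.0 brass 142.9 diff 44.9
t19.40 tcp th 0.022 r 131.8 z 0.1001 toolTh 0.056 Ftan 5.5 Frad 0.1 Fz 3.5 w 25.5
   scene jaw 96.0 brass 141.3 diff 45.3
   top jaw 100.0 brass 145.2 diff 45.2
t19.67 tcp th 0.111 r 131.3 z 0.0995 toolTh 0.143 Ftan 5.9 Frad -0.2 Fz 2.8 w 25.6
   scene jaw 97.5 brass 143.0 diff 45.5
   top jaw 101.5 brass 146.6 diff 45.1
t19.93 tcp th 0.197 r 131.1 z 0.0990 toolTh 0.230 Ftan 7.5 Frad -1.8 Fz 2.0 w 25.9
   scene jaw 99.0 brass 144.2 diff 45.2
   top jaw 103.0 brass 148.1 diff 45.1
```

The readout is precise: the spring length is a steady 45.2 mm. Continue.

```bash
for i in 1 2 3; do python3 -m handwheel '[{"dr":[0,0,2.5],"linear":[0,-5.67,0],"hand":0.3},{"dr":[0,0,2.5],"linear":[0,-5.67,0],"hand":0.3}]' >/dev/null; python3 -c "
from look import *
hs();e()"; done
```

```text
t20.20 tcp th 0.289 r 131.2 z 0.0987 toolTh 0.317 Ftan 6.8 Frad -2.5 Fz 2.7 w 25.9
   scene jaw 101.0 brass 144.8 diff 43.8
   top jaw 105.0 brass 148.2 diff 43.2
t20.47 tcp th 0.372 r 131.1 z 0.0984 toolTh 0.404 Ftan 7.8 Frad -2.2 Fz 0.1 w 26.0
   scene jaw 102.5 brass 144.9 diff 42.4
   top jaw 106.5 brass 148.2 diff 41.7
t20.73 tcp th 0.452 r 131.0 z 0.0984 toolTh 0.492 Ftan 9.8 Frad -3.1 Fz -1.7 w 25.7
   scene jaw 104.0 brass 144.9 diff 40.9
   top jaw 108.0 brass 148.2 diff 40.2
```

The brass stopped moving at scene jaw 99.6, so the play ended during click 7 (about 6.7 clicks). I'll finish click 8 at lever ≈0.55, then swing back and check the resting jaw.

```bash
for i in 1 2; do python3 -m handwheel '[{"dr":[0,0,2.5],"linear":[0,-5.67,0],"hand":0.3},{"dr":[0,0,2.5],"linear":[0,-5.67,0],"hand":0.3}]' >/dev/null; python3 -c "
from look import *
hs();e()"; done
for i in 1 2; do python3 -m handwheel '[{"dr":[0,0,-5],"linear":[0.4,11.3,0],"hand":0.3},{"dr":[0,0,-5],"linear":[0.4,11.3,0],"hand":0.3},{"dr":[0,0,-5],"linear":[0.4,11.3,0],"hand":0.3},{"dr":[0,0,-5],"linear":[0.4,11.3,0],"hand":0.3},{"dr":[0,0,-5],"linear":[0.4,11.3,0],"hand":0.3},{"dr":[0,0,-5],"linear":[0.4,11.3,0],"hand":0.3},{"dr":[0,0,-5],"linear":[0.4,11.3,0],"hand":0.3}]' >/dev/null; python3 look.py; done
python3 -m handwheel '[{"dr":[0,0,-5],"linear":[0.4,11.3,0],"hand":0.3},{"dr":[0,0,0],"linear":[0,0,0],"hand":0.3}]'>/dev/null;python3 -c "
from look import *
hs();e()"
```

```text
t21.00 tcp th 0.538 r 131.0 z 0.0984 toolTh 0.579 Ftan 8.8 Frad -1.6 Fz -0.7 w 25.7
   scene jaw 106.0 brass 144.5 diff 38.5
   top jaw 109.5 brass 148.2 diff 38.7
t21.27 tcp th 0.621 r 130.9 z 0.0984 toolTh 0.666 Ftan 11.7 Frad -2.6 Fz -3.1 w 25.6
   scene jaw 107.0 brass 144.7 diff 37.7
   top jaw 111.5 brass 148.3 diff 36.8
t21.95 tcp th 0.077 r 132.3 z 0.0965 toolTh 0.049 Ftan -5.3 Frad -0.5 Fz 2.7 w 25.5
t22.53 tcp th -0.521 r 132.2 z 0.0963 toolTh -0.563 Ftan -2.5 Frad 0.8 Fz 0.1 w 25.6
t22.70 tcp th -0.628 r 132.3 z 0.0965 toolTh -0.647 Ftan -0.1 Frad 0.8 Fz 0.7 w 25.5
   scene jaw 106.0 brass 144.5 diff 38.5
   top jaw 122.5 brass 149.3 diff 26.8
```

At rest the jaw holds click 8 (scene 106.0), about 6.4 mm into the heavy range. In the third stroke I go to click 10, which is heavy click 3, or 4 if the barely heavy end of click 7 is counted. It should finish near lever 0.02.

```bash
for i in 1 2 3 4 5 6 7; do python3 -m handwheel '[{"dr":[0,0,2.5],"linear":[0.12,-5.67,0],"hand":0.3},{"dr":[0,0,2.5],"linear":[0.12,-5.67,0],"hand":0.3}]' >/dev/null; python3 -c "
from look import *
hs();e()" | grep -v top; done
```

```text
t22.97 tcp th -0.537 r 132.6 z 0.0973 toolTh -0.552 Ftan 1.9 Frad -1.4 Fz -1.3 w 25.8
   scene jaw 106.0 brass 144.5 diff 38.5
t23.23 tcp th -0.470 r 132.8 z 0.0977 toolTh -0.465 Ftan 11.0 Frad -1.9 Fz -4.4 w 25.4
   scene jaw 106.5 brass 144.5 diff 38.0
t23.50 tcp th -0.394 r 132.6 z 0.0977 toolTh -0.378 Ftan 11.5 Frad -3.7 Fz -5.0 w 25.8
   scene jaw 108.0 brass 145.0 diff 37.0
t23.77 tcp th -0.314 r 132.5 z 0.0977 toolTh -0.290 Ftan 14.6 Frad -5.0 Fz -6.9 w 25.7
   scene jaw 109.5 brass 145.6 diff 36.1
t24.03 tcp th -0.228 r 132.5 z 0.0977 toolTh -0.203 Ftan 12.4 Frad -4.8 Fz -4.9 w 25.5
   scene jaw 111.0 brass 146.2 diff 35.2
t24.30 tcp th -0.149 r 132.6 z 0.0978 toolTh -0.116 Ftan 15.2 Frad -5.5 Fz -7.2 w 25.6
   scene jaw 112.5 brass 146.2 diff 33.7
t24.57 tcp th -0.071 r 132.9 z 0.0981 toolTh -0.028 Ftan 17.7 Frad -5.0 Fz -7.6 w 25.3
   scene jaw 114.0 brass 146.2 diff 32.2
```

```bash
for i in 1 2; do python3 -m handwheel '[{"dr":[0,0,2.5],"linear":[0.12,-5.67,0],"hand":0.3},{"dr":[0,0,2.5],"linear":[0.12,-5.67,0],"hand":0.3}]' >/dev/null; python3 -c "
from look import *
hs();e()" ; done
```

```text
t24.83 tcp th 0.009 r 133.0 z 0.0983 toolTh 0.059 Ftan 15.8 Frad -5.9 Fz -8.9 w 25.6
   scene jaw 115.5 brass 145.9 diff 30.4
   top jaw 119.5 brass 148.6 diff 29.1
t25.10 tcp th 0.091 r 133.2 z 0.0985 toolTh 0.146 Ftan 17.3 Frad -5.6 Fz -9.7 w 25.4
   scene jaw 116.5 brass 145.9 diff 29.4
   top jaw 121.0 brass 148.8 diff 27.8
```

Right around the boundary, so a little more, then ease back and check that it holds.

```bash
python3 -m handwheel '[{"dr":[0,0,2],"linear":[0.1,-4.5,0],"hand":0.3},{"dr":[0,0,2],"linear":[0.1,-4.5,0],"hand":0.3}]' >/dev/null; python3 -c "
from look import *
hs();e()"
python3 -m handwheel '[{"dr":[0,0,-5],"linear":[0.4,11.3,0],"hand":0.3},{"dr":[0,0,-5],"linear":[0.4,11.3,0],"hand":0.3},{"dr":[0,0,-5],"linear":[0.4,11.3,0],"hand":0.3},{"dr":[0,0,0],"linear":[0,0,0],"hand":0.3}]' >/dev/null; python3 -c "
from look import *
hs();e()"
```

```text
t25.37 tcp th 0.152 r 133.4 z 0.0988 toolTh 0.216 Ftan 19.4 Frad -4.0 Fz -9.3 w 25.6
   scene jaw 118.0 brass 146.6 diff 28.6
   top jaw 122.0 brass 149.2 diff 27.2
t25.80 tcp th -0.060 r 134.5 z 0.0980 toolTh -0.051 Ftan 0.3 Frad 0.5 Fz -0.1 w 25.9
   scene jaw 116.0 brass 146.1 diff 30.1
   top jaw 119.5 brass 148.7 diff 29.2
```

Held at click 10 (scene jaw 116.0, two clicks past 106.0). Now swing to the rest end.

```bash
python3 -m handwheel '[{"dr":[0,0,-5],"linear":[0.7,11.4,0],"hand":0.3},{"dr":[0,0,-5],"linear":[0.7,11.4,0],"hand":0.3},{"dr":[0,0,-5],"linear":[0.7,11.4,0],"hand":0.3},{"dr":[0,0,-5],"linear":[0.7,11.4,0],"hand":0.3},{"dr":[0,0,-5],"linear":[0.7,11.4,0],"hand":0.3},{"dr":[0,0,-5],"linear":[0.7,11.4,0],"hand":0.3},{"dr":[0,0,-5],"linear":[0.7,11.4,0],"hand":0.3},{"dr":[0,0,-5],"linear":[0.7,11.4,0],"hand":0.3},{"dr":[0,0,0],"linear":[0,0,0],"hand":0.3}]' >/dev/null; python3 look.py
for i in 1 2 3; do python3 -m handwheel '[{"dr":[0,0,-0.7],"linear":[0,1.7,0],"hand":0.3},{"dr":[0,0,0],"linear":[0,0,0],"hand":0.3}]' >/dev/null; python3 look.py; done
```

```text
t26.65 tcp th -0.735 r 131.8 z 0.0978 toolTh -0.748 Ftan -0.4 Frad -0.1 Fz -0.0 w 25.5
t26.82 tcp th -0.741 r 131.3 z 0.0978 toolTh -0.757 Ftan -0.2 Frad 0.7 Fz -1.0 w 25.6
t26.98 tcp th -0.753 r 131.3 z 0.0978 toolTh -0.770 Ftan -2.1 Frad -1.0 Fz -0.6 w 25.7
t27.15 tcp th -0.770 r 131.4 z 0.0978 toolTh -0.783 Ftan -2.2 Frad -1.6 Fz -0.3 w 25.7
```

```bash
for i in 1 2 3; do python3 -m handwheel '[{"dr":[0,0,0],"linear":[0,1.5,0],"hand":0.3},{"dr":[0,0,0],"linear":[0,0,0],"hand":0.3}]' >/dev/null; python3 look.py; done
```

```text
t27.32 tcp th -0.783 r 131.6 z 0.0978 toolTh -0.783 Ftan -4.3 Frad -1.3 Fz -0.4 w 26.4
t27.48 tcp th -0.784 r 131.6 z 0.0978 toolTh -0.784 Ftan -7.2 Frad -2.0 Fz 1.3 w 25.9
t27.65 tcp th -0.784 r 131.5 z 0.0977 toolTh -0.784 Ftan -13.2 Frad -1.2 Fz 2.5 w 25.8
```

The force now rises without motion, so the lever is at its stop. Ease off, open, rise clear, and check.

```bash
python3 -m handwheel '[{"dr":[0,0,0],"linear":[0,-4,0],"hand":0.3},{"dr":[0,0,0],"linear":[0,-2.5,0],"hand":0.45},{"dr":[0,0,0],"linear":[0,0,0],"hand":0.45},{"dr":[0,0,0],"linear":[0,0,-25],"hand":0.45},{"dr":[0,0,0],"linear":[0,0,-40],"hand":0.45},{"dr":[0,0,0],"linear":[0,0,-40],"hand":0.45},{"dr":[0,0,0],"linear":[0,0,-40],"hand":0.45},{"dr":[0,0,0],"linear":[0,0,-20],"hand":0.45},{"dr":[0,0,0],"linear":[-20,0,0],"hand":0.45},{"dr":[0,0,0],"linear":[0,0,0],"hand":0.45},{"dr":[0,0,0],"linear":[0,0,0],"hand":0.45}]'
python3 - <<'E'
from look import *
hs();e();w,iw=dot();cv2.imwrite("pics/w9.png",w);cv2.imwrite("pics/s9.png",arm.read_camera("scene"))
h=cv2.cvtColor(w,cv2.COLOR_BGR2HSV).astype(int);m=(((h[...,0]<8)|(h[...,0]>172))&(h[...,1]>130)&(h[...,2]>60)).astype(np.uint8)*255
for c in cv2.findContours(m,0,1)[0]:
    if cv2.contourArea(c)>100:
        x,y,ww,hh=cv2.boundingRect(c);u=(x+ww/2,y+hh-ww/2);d=onz(iw,[u],.14)[0][:2]-O;print((x,y,ww,hh),"th",np.arctan2(-(d@ex),-(d@ey)),np.linalg.norm(d))
E
```

```text
time: 28.57
eef_pos: [0.655, -0.1232, 0.2627]
tcp_rot: [0.0, 0.318, 0.948, 0.0]
wrist_force: [-0.5, -0.1, -0.7]
grip_width: 0.0382
grip_force: 0.0
t28.57 tcp th -0.765 r 152.2 z 0.2627 toolTh -0.783 Ftan -0.4 Frad -0.3 Fz -0.7 w 38.2
   scene jaw 115.5 brass 145.7 diff 30.2
   top jaw 120.0 brass 148.6 diff 28.6
(146, 228, 42, 39) th -0.4098149351217631 0.22735801821619067
(244, 137, 21, 32) th -0.7593539402505217 0.13057933376996175
```

Lever at −0.76 (the rest end), click 10 held, the gripper clear and touching nothing. Hand in.

```bash
python3 -c "
from cell import arm
print(arm.job_done())"
```

```text
the job is handed in; nothing more can be done
None
```

The job is handed in, no verdict shown: the block is clamped at click 10 of the wheel (third heavy click, or fourth if the slight resistance at the end of click 7 counts), the lever is back at its rest end, and the arm is clear after 28.6 s.

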